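Index the carving on the powered stand and lock it with the drop pin

ROBOT

A 6-joint arm with a two-finger parallel gripper is mounted at the origin on the work surface. World frame = base frame: x ahead of the robot, y to its left, z up, the work surface at z = 0. Lengths are in m, angles in rad, forces in N, time in s.
With the tool pointing down it reaches from about 0.35 to 0.875 m from the base axis. Payload 4.2 kg.
Tool frame: the origin (TCP) lies at the very end of the fingers, on their centre line; the grasp point (between the pads) lies 19 mm behind it; z points along the fingers, y is the direction in which the jaws open and shut (so a half turn about z gives the same grasp; the last joint's range is limited). The gripper opens to 87 mm and grips with 3 to 60 N. Pads are 19 mm wide; open, the fingers measure 117 mm over their backs; the gripper's body (75 mm by 190 mm) begins 51 mm behind the grasp point.
Start: joints at [-0.87, 0.385, 0.008, 0, -1.194, -0.259], TCP at [0.267, -0.565, 0.223] pointing down, gripper open.
Joint ranges: [-3.14, 3.14], [-1.21, 2.06], [-1.07, 1.41], [-3.16, 2.05], [-2.99, -0.16], [-3.1, 3.1]. Speed limits (rad/s): [2.79, 2.79, 3.14, 3.14, 3.14, 3.14].

INTERFACE

Orientations are given as a 3x3 rotation matrix whose columns are the frame's x, y, z axes.
In Python, from bench import * gives the robot as it stands. The module is installed in compiled form; this text tells all that it offers.
- The arm moves only by the tool servo_tool, never from a script. Its argument "series" is a list of rows, each a list of 2 entries, a list of its own where there are three numbers: the shift along the tool's x, y, z in m, then the turn about the tool's z in rad. A call has exactly 5 rows; each row shifts and turns the commanded pose from where the row before left it, along the tool's axes as they then stand; what a row does not reach is not made up. A row lasts 1/10 s, in which the tool goes at most 50 mm and 8.59 degrees, less where a joint would pass 70% of its speed; a pose out of reach is approached as far as the arm can. A call is refused whole if a number of a shift passes 0.05 or a number of a turn 0.15, either way. A call with a gripper value outside its range is refused whole. "fingers" is the finger opening in m, from 0 to 0.087, set as the call begins (left out, the last holds). The fingers move at their own pace and stop on an object; "squeeze" is the grip in N (left out, the last holds). Time passes only in rows, so rows that do not move let the fingers close, or fill a call up. It gives the time, the measured TCP pose, the force and the opening at its end, in the units of the state.
- get_obs(): the state, without advancing time (a new reading comes with each control period).
- read_camera(name): name is "side" or "top" or "wrist"; returns a dict with "image" (420x560x3 uint8, red, green, blue), "camera_matrix" (3x3 intrinsics, pixels), "R" (3x3) and "t" (3): a world point X has camera coordinates R X + t; the wrist camera has in their place "tool_from_camera" (4x4, takes a point from camera to tool coordinates, whose origin is the TCP and whose axes are the flange's). Camera axes: x right, y down, z forward; pixel columns grow to the right and rows downward; lengths in m; the calibration is good to about 2 mm. A picture is of the moment at which its call begins: read the wrist's pose just before it. There is no depth.
- finish_job(): hands the job in, once; it reports no verdict.
The state is a dict: "time": time; "joint_positions": joint angles; "joint_vel": joint speeds; "joint_efforts": joint torques, N m; "eef_pos": TCP position; "ee_rot": TCP orientation; "contact_force": force on the tool from outside, world axes, zero at the start; "moment": the same for the moment, N m; "opening": opening from 0.0 (shut) to 1.0 (fully open).
Only numpy, scipy, OpenCV 4.12 (cv2) and the standard library are available. Lean on these libraries where they do the work, as an engineer would, in place of code of your own. Each camera call takes 0.05 s, during which the arm holds its last target.

TASK

Index the carving to its next station and lock it: take the drop pin by its wooden grip out of its block and feel with its nose along the brush-covered slot of the index bridge for the bush hidden below, so that the pin slips through and stands on the turntable's rim, and let go of it. Then hold the jog lever over to the side that brings the index hole nearest to the bridge under the pin until the pin drops fully home, and let the lever spring back to centre. Turn the table with the lever only, never by hand, and leave the tools and wood lying about the bench where they are.

Things in the scene. Friction and masses are not known exactly. Their poses are not given: they have to be found in the camera images.
- stand: powered carving stand, bolted to the bench: dark base plate 250 (x) x 310 (y) x 12 mm, grey round gearbox and motor under the turntable; origin at the centre of the underside, z up. The turntable's axis is the vertical through the origin. The index bridge stands on its +y or its -y side, the chip wiper (a thinner bridge without slot) on the other
- turntable: round aluminium faceplate, 280 mm across, 16 mm thick, bearing a carved shield (90 mm from the axis, 50 mm high); origin on the axis, underside, z up. 17 mm index holes go through the rim 120 mm from the axis at 60, 180 and 300 degrees from its x axis, anticlockwise from above. Use that nearest the bridge, 0.35 to 0.7 rad off at the start: only it gets there within the travel (0.9 rad either way)
- bridge: index bridge: grey two-legged bridge 236 (x) x 36 mm (y) across the turntable's rim, on the stand's left or right; origin on the base plate midway between the legs, z up. Its steel top cover is 93 mm above the origin and 23 mm above the turntable's top face
- slot (a point): middle of the slot in the bridge's cover, top face, 120 mm from the turntable's axis; x along slot and bridge, z up. Slot 46 x 14 mm, cover 3 mm, closed by black bristles that give way. Under the cover lies a flat 14 mm bar with one upright bush, bore 13.5 mm, 1.5 mm chamfer, unseen, on the slot's centre line, up to 10 mm to either side of the middle. The bar clears the turntable by 6 mm
- pin_grip (a point): centre of the drop pin's square wooden grip (20 x 20 mm, 40 mm tall), 20 mm above the grip's underside, 55 mm above the nose tip; yaw as the flat sides. The pin stands in its block, grip on the block. Height of this point above slot: 52 mm with the nose on the bar beside the bush, 32 mm when through the bush and standing on the turntable, 20 mm when dropped home, grip down on the cover
- pin: the drop pin: below the grip a light-alloy shank 12 mm thick and 35 mm long, its last 3 mm tapered to a 7 mm nose; about 30 g, 75 mm long; origin at the nose tip, z up along the pin
- pin_block: dark wooden block 90 x 60 x 45 mm, fixed to the bench, with an upright hole that parks the pin; origin at the centre of its underside, z up; the hole is 12 mm from the centre towards -x. It is on the left or on the right of the bench, the jog box on the other side
- jog_box: grey switch box 120 (x) x 84 (y) x 48 mm (z), fixed to the bench; origin at the centre of its underside, z up. The jog lever stands in a rubber boot on its top, 15 mm from the centre towards -x
- jog_lever (a joint): angle of the jog lever, rad: 0 upright, + towards the box's +y, - towards its -y, stops at +-0.45; sprung back to centre from both sides (may rest 0.08 off). + drives the turntable anticlockwise from above, - clockwise, faster with more tilt (fully over 0.08 to 0.2 rad/s, none below about 0.12 rad of tilt); let go, it stops. Holding it fully over takes 12 to 18 N at the grip
- lever_grip (a point): middle of the jog lever's black grip, an upright round handle 22 to 24 mm thick and 40 mm tall on a 10 mm steel stick; 97 mm above the lever's pivot, 133 mm above the bench when upright, the grip's top 21 mm higher; moves with the lever
- gouge_a_mid (a point): carving gouge, 230 mm long, loose on the bench, to be left alone; its middle
- gouge_b_mid (a point): slim carving gouge, 215 mm long, loose on the bench, to be left alone; its middle
- gouge_c_mid (a point): wide carving gouge, 225 mm long, loose on the bench, to be left alone; its middle
- mallet_mid (a point): round wooden carver's mallet, 225 mm tall, 80 mm thick, standing on its head, loose on the bench, to be left alone; its middle (50 mm up)
- pencil_mid (a point): green pencil, 166 mm long, loose on the bench, to be left alone; its middle
- offcut_mid (a point): wood offcut, 85 x 55 x 22 mm, loose on the bench, to be left alone; its middle

How it is judged:
By the outcome, as a careful person would: the job done as asked, in the order asked, and still so for the second after the job is handed in, with the robot touching nothing.
It also fails if it takes over 72 s, if anything falls off the work surface, if the arm or the gripper's body presses on something with over 40 N, if the wrist force passes 120 N, or if a joint passes its speed limit or range.

## Working session

There is one attempt and no reset: what is moved stays moved. The work goes in short steps, Python scripts to look and compute and a tool call to move; the robot and the scene stay as the last step left them, time stands still between calls to the robot, and variables do not carry over. Pictures are saved under pics/ and viewed, and the job is handed in when it is done.

Besides the shell and the picture viewer there is one more tool, called after "Emit:" as name([rows], argument=value, ...), one row to a line, values as JSON. servo_tool: Moves the arm, as the interface text tells. Its arguments: {"type":"object","properties":{"series":{"type":"array"},"fingers":{"type":"number"},"squeeze":{"type":"number"}},"required":["series"]}

```bash
mkdir -p pics; python3 - <<'E'
from bench import *
import cv2,numpy as np
o=get_obs()
print(o)
for n in("side","top","wrist"):
    c=read_camera(n); cv2.imwrite(f"pics/{n}0.png",c["image"][:,:,::-1])
    print(n,{k:np.round(v,4).tolist() for k,v in c.items() if k!="image"})
E
```

```text
{'time': 0.0, 'joint_positions': array([-8.70433781e-01,  3.85556528e-01,  6.64409927e-03, -5.18820609e-04,
       -1.19399214e+00, -2.58601866e-01]), 'joint_vel': array([-1.90258175e-03, -5.85182577e-04,  3.40614267e-04,  3.47407357e-04,
        8.16807539e-04, -2.07467744e-06]), 'joint_efforts': array([ 1.87420324e-04, -3.90667212e+01,  1.87407696e+01,  4.21995699e+00,
        1.11108623e-02, -1.34259126e-04]), 'eef_pos': array([ 0.26697708, -0.5644499 ,  0.22146383]), 'ee_rot': array([[-9.04082099e-01, -4.27357671e-01, -9.89856952e-04],
       [-4.27358811e-01,  9.04080057e-01,  1.92286382e-03],
       [ 7.31593271e-05,  2.16145085e-03, -9.99997661e-01]]), 'contact_force': array([-0.29145398, -0.08319693,  0.55168985]), 'moment': array([-0.00300597,  0.00955041, -0.02910302]), 'opening': 0.9982991493474728}
side {'camera_matrix': [[393.4505, 0.0, 276.5103], [0.0, 393.4505, 212.6942], [0.0, 0.0, 1.0]], 'R': [[-0.9356, -0.353, -0.0088], [-0.1672, 0.4648, -0.8695], [0.311, -0.812, -0.4939]], 't': [0.5154, 0.1536, 1.1714]}
top {'camera_matrix': [[511.4199, 0.0, 279.3502], [0.0, 511.4199, 211.3996], [0.0, 0.0, 1.0]], 'R': [[-0.0766, -0.9971, -0.0035], [-0.9713, 0.0755, -0.2256], [0.2252, -0.0138, -0.9742]], 't': [0.0906, 0.523, 1.6499]}
wrist {'camera_matrix': [[367.5609, 0.0, 274.3629], [0.0, 367.5609, 204.9497], [0.0, 0.0, 1.0]], 'tool_from_camera': [[-0.0004, -0.967, -0.2548, 0.0682], [1.0, -0.0006, 0.0007, -0.0004], [-0.0008, -0.2548, 0.967, -0.1611], [0.0, 0.0, 0.0, 1.0]]}
```

View pics/side0.png

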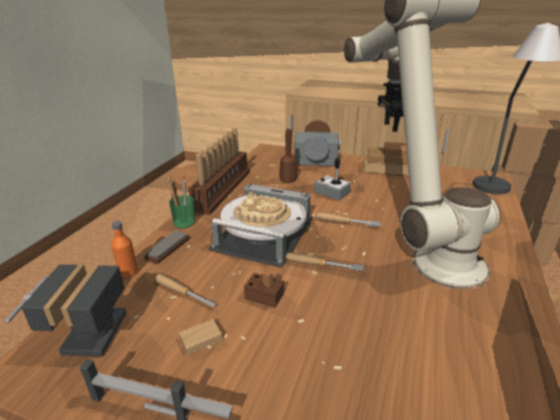

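View pics/top0.png

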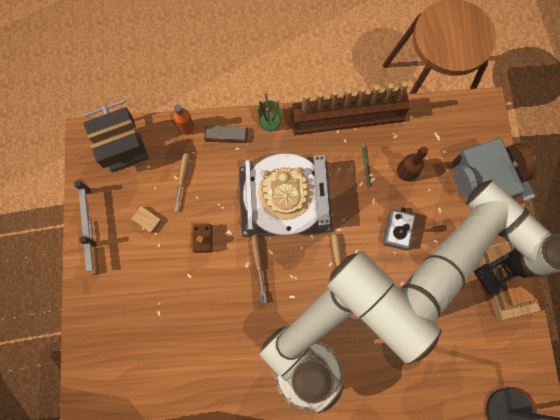

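View pics/wrist0.png

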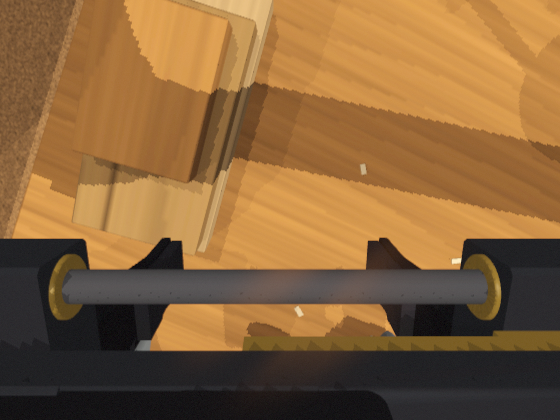

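The top view shows the pin block on the left at (202,238), the stand at (285,193) with the slotted index bridge on the right at (321,190), and the jog box on the right at (400,230). I'll enlarge these next.

```bash
python3 - <<'E'
import cv2,numpy as np
a=cv2.imread("pics/top0.png")
def crop(a,x0,y0,x1,y1,s): return cv2.resize(a[y0:y1,x0:x1],None,fx=s,fy=s,interpolation=cv2.INTER_CUBIC)
cv2.imwrite("pics/t_stand.png",crop(a,230,140,345,240,6)[:600])
L=np.hstack([crop(a,180,215,230,265,8),crop(a,375,200,425,250,8)]);cv2.imwrite("pics/t_blk.png",L)
b=cv2.imread("pics/side0.png")
cv2.imwrite("pics/s_stand.png",crop(b,200,150,370,310,4.5)[:600,:800])
E
```

```text
(no output)
```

View pics/t_stand.png

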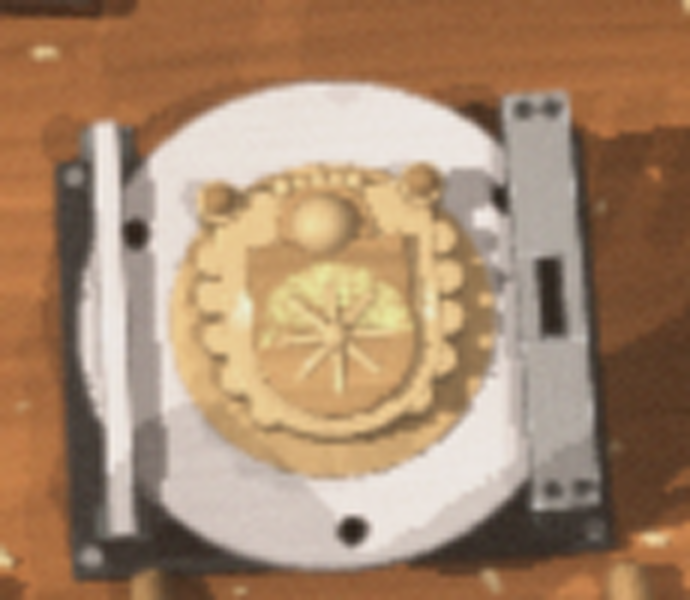

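View pics/t_blk.png

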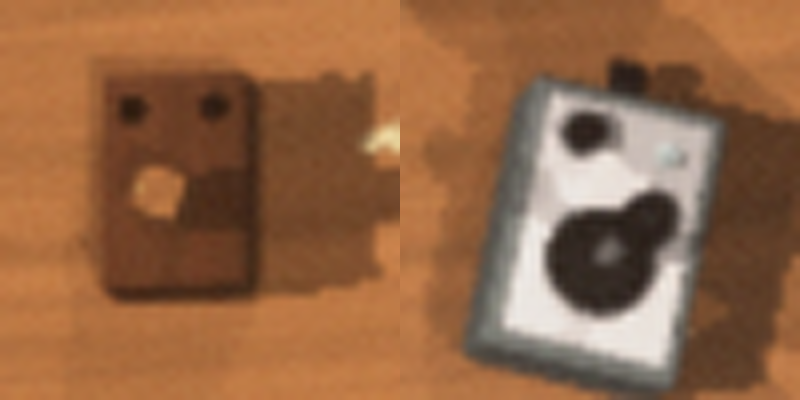

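View pics/s_stand.png

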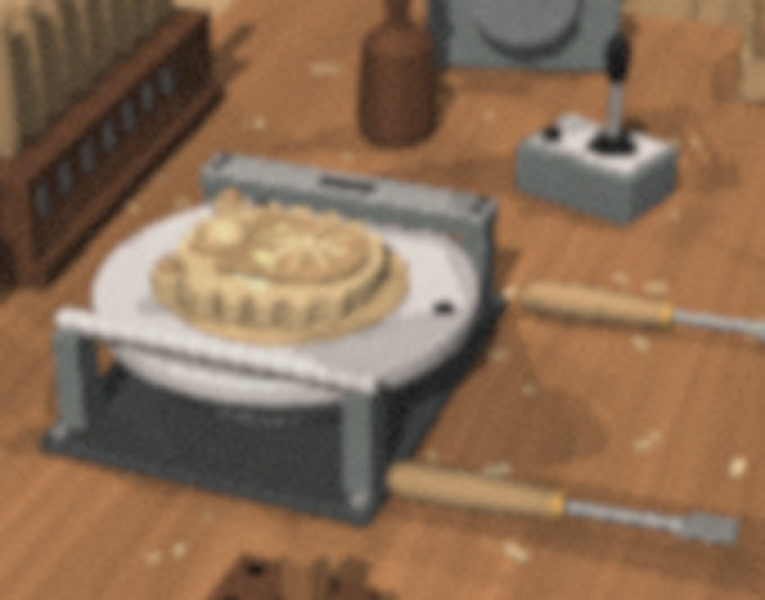

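```bash
cat > h.py <<'E'
import numpy as np,cv2
from bench import *
def ray(cam,uv,o=None):
    K=cam["camera_matrix"]; d=np.linalg.inv(K)@np.array([uv[0],uv[1],1.])
    if "R" in cam:
        return -cam["R"].T@cam["t"], cam["R"].T@d
    T=np.array(cam["tool_from_camera"])
    return o["eef_pos"]+o["ee_rot"]@T[:3,3], o["ee_rot"]@(T[:3,:3]@d)
def onz(cam,uv,z,o=None):
    c,d=ray(cam,uv,o); return c+d*(z-c[2])/d[2]
def proj(cam,X,o=None):
    X=np.asarray(X,float)
    if "R" in cam: p=cam["R"]@X+cam["t"]
    else:
        T=np.array(cam["tool_from_camera"]); q=o["ee_rot"].T@(X-o["eef_pos"]); p=T[:3,:3].T@(q-T[:3,3])
    p=cam["camera_matrix"]@p; return p[:2]/p[2]
def tool_delta(o,target):
    return o["ee_rot"].T@(np.asarray(target)-o["eef_pos"])
def save(img,name,crop=None,s=1):
    a=img[:,:,::-1]
    if crop: x0,y0,x1,y1=crop; a=a[y0:y1,x0:x1]
    if s!=1: a=cv2.resize(a,None,fx=s,fy=s,interpolation=cv2.INTER_CUBIC)
    cv2.imwrite("pics/"+name,a)
E
python3 - <<'E'
from h import *
np.set_printoptions(precision=4,suppress=True)
t=read_camera("top"); s=read_camera("side")
c6=lambda u,v,x0=230,y0=140,s=6:(x0+u/s-.5+.5/s,y0+v/s-.5+.5/s)
P=lambda n,uv,z:print(n,onz(t,uv,z))
P("slot",c6(551,297),.105)
for n,c in dict(bUL=(503,97),bUR=(568,92),bLR=(600,507),bLL=(533,510)).items(): P(n,c6(*c),.105)
for n,c in dict(h1=(135,235),h2=(352,530),hb=(498,195)).items(): P(n,c6(*c),.082)
P("grip top",c6(158,192,180,215,8),.085)
for n,c in dict(a=(108,75),b=(248,75),c=(248,290),d=(108,290)).items(): P("blk"+n,c6(*c,180,215,8),.045)
j=lambda u,v:c6(u-400,v,375,200,8)
for n,c in dict(a=(548,80),b=(722,120),c=(668,388),d=(470,350)).items(): P("box"+n,j(*c),.048)
P("boot",j(603,255),.06)
P("levertop",j(657,215),.154)
g=np.array(c6(617,60,200,150,4.5)); # side lever grip mid
P1=onz(t,j(650,220),.133); print(P1, proj(s,P1), g)
E
```

```text
slot [ 0.5823 -0.0929  0.105 ]
bUL [ 0.6992 -0.0773  0.105 ]
bUR [ 0.6993 -0.1136  0.105 ]
bLR [ 0.4634 -0.1081  0.105 ]
bLL [ 0.4646 -0.0719  0.105 ]
h1 [0.6423 0.1328 0.082 ]
h2 [0.4657 0.0255 0.082 ]
hb [ 0.6497 -0.0713  0.082 ]
grip top [0.4523 0.317  0.085 ]
blka [0.5112 0.3418 0.045 ]
blkb [0.5066 0.2832 0.045 ]
blkc [0.4157 0.2875 0.045 ]
blkd [0.4202 0.3454 0.045 ]
boxa [ 0.5078 -0.3324  0.048 ]
boxb [ 0.485 -0.403  0.048]
boxc [ 0.374  -0.3653  0.048 ]
boxd [ 0.3961 -0.2856  0.048 ]
boot [ 0.4295 -0.3428  0.06  ]
levertop [ 0.4276 -0.3424  0.154 ]
[ 0.4296 -0.3449  0.133 ] [337.133  162.4117] [336.7222 162.9444]
```

```bash
cat >> h.py <<'E'
def plan(target,ydeg,n,vmax=.048,o=None):
    """rows to reach target pos with tool-y world angle ydeg, in n rows"""
    o=o or get_obs(); R=o["ee_rot"]; p=o["eef_pos"].copy()
    yaw=np.arctan2(R[1,1],R[0,1]); dy=(np.radians(ydeg)-yaw+np.pi/2)%np.pi-np.pi/2
    if abs(dy)>1.5: print("yaw ambiguity",dy)
    d=(np.asarray(target)-p)/n; print("dist/row",np.linalg.norm(d).round(4),"turn/row",round(-dy/n,4))
    for i in range(n):
        y=np.array([np.cos(yaw),np.sin(yaw),0]); z=np.array([0,0,-1.]); x=np.cross(y,z)
        s=[round(float(d@a),4) for a in (x,y,z)]
        print([s,round(-dy/n,4)],end=",\n" if i%5==4 else ",")
        yaw+=dy/n
E
python3 -c "
from h import *
plan([.43,-.36,.24],178.7,10)"
```

```text
dist/row 0.0262 turn/row -0.1106
[[-0.0235, 0.0115, -0.0018], np.float64(-0.1106)],[[-0.0246, 0.0089, -0.0018], np.float64(-0.1106)],[[-0.0254, 0.0061, -0.0018], np.float64(-0.1106)],[[-0.026, 0.0033, -0.0018], np.float64(-0.1106)],[[-0.0262, 0.0004, -0.0018], np.float64(-0.1106)],
[[-0.026, -0.0025, -0.0018], np.float64(-0.1106)],[[-0.0256, -0.0054, -0.0018], np.float64(-0.1106)],[[-0.0249, -0.0082, -0.0018], np.float64(-0.1106)],[[-0.0238, -0.0109, -0.0018], np.float64(-0.1106)],[[-0.0225, -0.0134, -0.0018], np.float64(-0.1106)],
```

Emit:
servo_tool([
  [[-0.0235, 0.0115, -0.002], -0.11],
  [[-0.0246, 0.009, -0.002], -0.11],
  [[-0.0254, 0.006, -0.002], -0.11],
  [[-0.026, 0.0033, -0.002], -0.11],
  [[-0.026, 0.0004, -0.002], -0.11],
], fingers=0.087)

```text
time: 0.75
eef_pos: [0.3492, -0.4619, 0.2325]
ee_rot: [[-0.544, -0.839, -0.0], [-0.839, 0.544, 0.0], [-0.0, 0.0, -1.0]]
contact_force: [0.8, 0.2, -0.0]
opening: 1.0
```

Emit:
servo_tool([
  [[-0.026, -0.0025, -0.002], -0.11],
  [[-0.0256, -0.0054, -0.002], -0.11],
  [[-0.025, -0.008, -0.002], -0.11],
  [[-0.024, -0.011, -0.002], -0.11],
  [[-0.0225, -0.0134, -0.002], -0.11],
])

```text
time: 1.25
eef_pos: [0.4312, -0.3594, 0.2426]
ee_rot: [[-0.024, -1.0, -0.0], [-1.0, 0.024, 0.0], [-0.0, 0.0, -1.0]]
contact_force: [-0.3, -0.4, 0.6]
opening: 0.999
```

```bash
python3 - <<'E'
from h import *
o=get_obs(); c=read_camera("wrist"); save(c["image"],"w1.png")
print(o["time"],o["eef_pos"],o["ee_rot"].round(3).tolist(),o["joint_positions"].round(2))
np.save("w1o.npy",dict(o=o,c=c),allow_pickle=True)
plan([.582,-.093,.24],178.7,10)
E
```

```text
1.25 [ 0.43115918 -0.35943356  0.24258127] [[-0.024, -1.0, -0.0], [-1.0, 0.024, 0.0], [-0.0, 0.0, -1.0]] [-0.41  0.26 -0.12 -0.   -1.19  0.38]
dist/row 0.0304 turn/row 0.0004
[[-0.0267, -0.0144, 0.0003], np.float64(0.0004)],[[-0.0267, -0.0144, 0.0003], np.float64(0.0004)],[[-0.0267, -0.0144, 0.0003], np.float64(0.0004)],[[-0.0267, -0.0143, 0.0003], np.float64(0.0004)],[[-0.0268, -0.0143, 0.0003], np.float64(0.0004)],
[[-0.0268, -0.0143, 0.0003], np.float64(0.0004)],[[-0.0268, -0.0143, 0.0003], np.float64(0.0004)],[[-0.0268, -0.0143, 0.0003], np.float64(0.0004)],[[-0.0268, -0.0143, 0.0003], np.float64(0.0004)],[[-0.0268, -0.0143, 0.0003], np.float64(0.0004)],
```

View pics/w1.png

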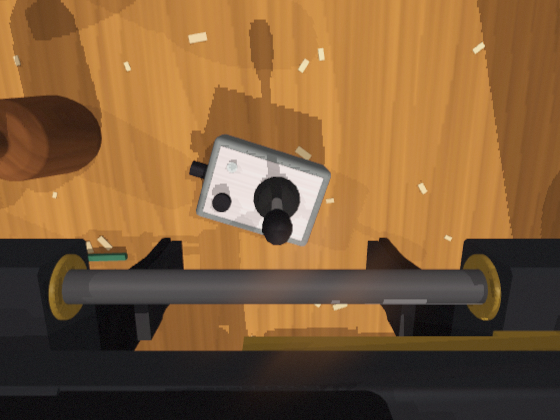

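The wrist view shows the jog box, with top corners near (222,140), (328,172), (302,244) and (198,212). The boot is at (276,199) and the lever knob at (277,230).

Emit:
servo_tool([
  [[-0.0267, -0.0144, 0], 0],
  [[-0.0267, -0.0144, 0], 0],
  [[-0.0267, -0.0144, 0], 0],
  [[-0.0267, -0.0144, 0], 0],
  [[-0.0267, -0.0144, 0], 0],
])

```text
time: 1.8
eef_pos: [0.5068, -0.228, 0.2425]
ee_rot: [[-0.03, -1.0, 0.0], [-1.0, 0.03, 0.0], [-0.0, -0.0, -1.0]]
contact_force: [0.7, 0.1, -0.5]
opening: 1.0
```

Emit:
servo_tool([
  [[-0.0268, -0.0143, 0], 0],
  [[-0.0268, -0.0143, 0], 0],
  [[-0.0268, -0.0143, 0], 0],
  [[-0.0268, -0.0143, 0], 0],
  [[-0.0268, -0.0143, 0], 0],
])

```text
time: 2.3
eef_pos: [0.5822, -0.0962, 0.2425]
ee_rot: [[-0.029, -1.0, -0.0], [-1.0, 0.029, 0.0], [-0.0, 0.0, -1.0]]
contact_force: [1.4, -0.5, 0.4]
opening: 0.999
```

```bash
python3 - <<'E'
from h import *
o=get_obs(); c=read_camera("wrist"); save(c["image"],"w2.png")
print(o["time"],o["eef_pos"],o["joint_positions"].round(2))
np.save("w2o.npy",dict(o=o,c=c),allow_pickle=True)
plan([.452,.317,.23],178.7,10)
d=np.load("w1o.npy",allow_pickle=True).item()
for n,uv,z in [("a",(222,140),.048),("b",(328,172),.048),("c",(302,244),.048),("d",(198,212),.048),("boot",(276,199),.055),("knob",(277,230),.154)]:
    print(n,onz(d["c"],uv,z,d["o"]).round(4))
E
```

```text
2.3 [ 0.5822051  -0.09616626  0.2424821 ] [ 0.11  0.31 -0.05 -0.   -1.21 -0.14]
dist/row 0.0431 turn/row -0.0004
[[-0.0407, 0.0143, 0.0012], np.float64(-0.0004)],[[-0.0407, 0.0143, 0.0012], np.float64(-0.0004)],[[-0.0407, 0.0143, 0.0012], np.float64(-0.0004)],[[-0.0407, 0.0143, 0.0012], np.float64(-0.0004)],[[-0.0407, 0.0143, 0.0012], np.float64(-0.0004)],
[[-0.0407, 0.0143, 0.0012], np.float64(-0.0004)],[[-0.0407, 0.0142, 0.0012], np.float64(-0.0004)],[[-0.0407, 0.0142, 0.0012], np.float64(-0.0004)],[[-0.0407, 0.0142, 0.0012], np.float64(-0.0004)],[[-0.0407, 0.0142, 0.0012], np.float64(-0.0004)],
a [ 0.4814 -0.4002  0.048 ]
b [ 0.3797 -0.3667  0.048 ]
c [ 0.4055 -0.2924  0.048 ]
d [ 0.5099 -0.3293  0.048 ]
boot [ 0.4312 -0.3425  0.055 ]
knob [ 0.4308 -0.3441  0.154 ]
```

View pics/w2.png

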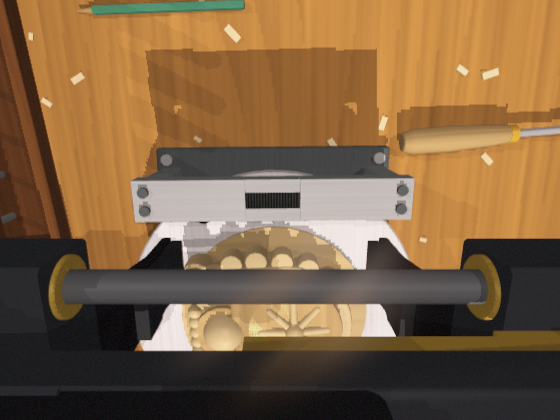

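The slot shows clearly in this view: columns 245–300 and rows 193–209. The cover runs from (134,180) to (412,218).

Emit:
servo_tool([
  [[-0.0407, 0.0143, 0.0012], 0],
  [[-0.0407, 0.0143, 0.0012], 0],
  [[-0.0407, 0.0143, 0.0012], 0],
  [[-0.0407, 0.0143, 0.0012], 0],
  [[-0.0407, 0.0143, 0.0012], 0],
])

```text
time: 2.85
eef_pos: [0.5155, 0.1095, 0.2366]
ee_rot: [[-0.03, -1.0, 0.0], [-1.0, 0.03, 0.0], [-0.0, -0.0, -1.0]]
contact_force: [0.8, 0.8, 0.5]
opening: 0.998
```

Emit:
servo_tool([
  [[-0.0407, 0.0143, 0.0012], 0],
  [[-0.0407, 0.0143, 0.0012], 0],
  [[-0.0407, 0.0143, 0.0012], 0],
  [[-0.0407, 0.0143, 0.0012], 0],
  [[-0.0407, 0.0143, 0.0012], 0],
])

```text
time: 3.35
eef_pos: [0.45, 0.3151, 0.2307]
ee_rot: [[-0.029, -1.0, 0.0], [-1.0, 0.029, 0.0], [-0.0, -0.0, -1.0]]
contact_force: [1.2, 0.5, 0.1]
opening: 1.0
```

```bash
python3 - <<'E'
from h import *
o=get_obs(); c=read_camera("wrist"); save(c["image"],"w3.png"); save(c["image"],"w3z.png",(200,120,350,250),5)
print(o["time"],o["eef_pos"],o["joint_positions"].round(2))
np.save("w3o.npy",dict(o=o,c=c),allow_pickle=True)
d=np.load("w2o.npy",allow_pickle=True).item(); im=d["c"]["image"]
save(im,"w2z.png",(225,170,325,230),8)
sub=cv2.cvtColor(im,cv2.COLOR_RGB2GRAY)[186:216,235:312]; m=(sub<80).astype(np.uint8)
n,l,st,ce=cv2.connectedComponentsWithStats(m); i=1+np.argmax(st[1:,4]); print(st[i],ce[i]+[235,186])
x,y,w,h=st[i,:4]; 
for u,v in [(x,y),(x+w-1,y),(x,y+h-1),(x+w-1,y+h-1)]: print(onz(d["c"],(u+235,v+186),.105,d["o"]).round(4))
print("slot",onz(d["c"],(235+x+(w-1)/2,186+y+(h-1)/2),.105,d["o"]).round(4))
for uv in [(134,181),(134,220),(412,178),(412,217)]: print("cover",onz(d["c"],uv,.105,d["o"]).round(4))
E
```

```text
3.35 [0.44995064 0.31511811 0.23067086] [ 0.91  0.25 -0.17  0.   -1.15 -0.94]
[ 10   7  55  15 816] [272.23161765 199.95710784]
[ 0.6078 -0.0976  0.105 ]
[ 0.5628 -0.0962  0.105 ]
[ 0.6084 -0.0855  0.105 ]
[ 0.563  -0.0841  0.105 ]
slot [ 0.5855 -0.0909  0.105 ]
cover [ 0.6989 -0.1105  0.105 ]
cover [ 0.7032 -0.0769  0.105 ]
cover [ 0.4696 -0.1061  0.105 ]
cover [ 0.4674 -0.0725  0.105 ]
```

View pics/w3.png

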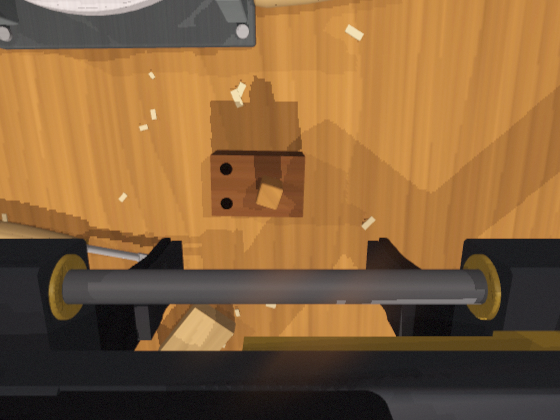

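View pics/w3z.png

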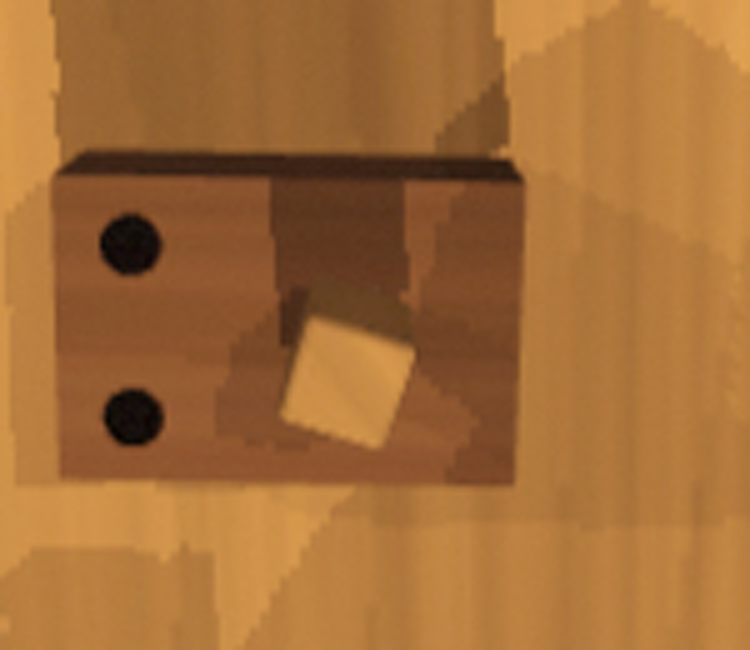

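View pics/w2z.png

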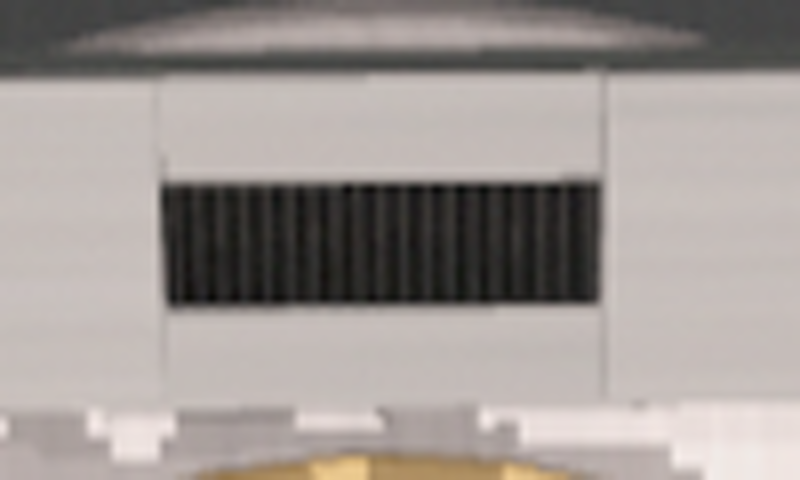

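The grip top shows as a square in the zoom, rotated about 18°, with its centre near pixel (269.4,196.6).

```bash
python3 - <<'E'
from h import *
d=np.load("w3o.npy",allow_pickle=True).item(); im=d["c"]["image"]
hsv=cv2.cvtColor(im,cv2.COLOR_RGB2HSV)
x0,y0,x1,y1=245,175,295,215
print(im[196,269],im[205,245],hsv[196,269],hsv[190,240])
m=cv2.inRange(hsv[y0:y1,x0:x1],(8,60,185),(30,255,255))
n,l,st,ce=cv2.connectedComponentsWithStats(m); i=1+np.argmax(st[1:,4])
print(st[i],ce[i]+[x0,y0]); cn=cv2.findContours((l==i).astype(np.uint8),0,1)[0][0]
r=cv2.minAreaRect(cn); print(r); q=cv2.boxPoints(r)+[x0,y0]
W=[onz(d["c"],p,.085,d["o"]) for p in q]
for a,b in zip(W,W[1:]+W[:1]): e=b-a; print(np.linalg.norm(e).round(4),np.degrees(np.arctan2(e[1],e[0])).round(1))
p=onz(d["c"],ce[i]+[x0,y0],.085,d["o"]); print("pin",p, np.mean(W,0))
# block holes / block corners at z .045
B=[onz(d["c"],(200+u/5,120+v/5),.045,d["o"]) for u,v in [(55,175),(524,180),(515,483),(60,480)]]
print(np.round(B,4).tolist(),np.mean(B,0))
E
```

```text
[198 137  68] [134  79  45] [ 16 167 198] [ 13 172 138]
[ 12  10  26  24 417] [269.10551559 196.41966427]
((24.0, 21.5), (21.187259674072266, 19.922346115112305), 18.43494987487793)
0.0175 -110.3
0.0181 159.5
0.0176 70.5
0.0183 -20.8
pin [0.45581505 0.31922347 0.085     ] [0.45590774 0.31935502 0.085     ]
[[0.5101, 0.2871, 0.045], [0.4218, 0.2906, 0.045], [0.424, 0.3502, 0.045], [0.5135, 0.3469, 0.045]] [0.46735072 0.31869574 0.045     ]
```

```bash
python3 - <<'E'
from h import *
plan([.4542,.3182,.100],159.7,5)
E
```

```text
dist/row 0.0261 turn/row 0.0658
[[0.0004, -0.001, 0.026], np.float64(0.0658)],[[0.0003, -0.001, 0.026], np.float64(0.0658)],[[0.0002, -0.0011, 0.026], np.float64(0.0658)],[[0.0002, -0.0011, 0.026], np.float64(0.0658)],[[0.0001, -0.0011, 0.026], np.float64(0.0658)],
```

Emit:
servo_tool([
  [[0.0004, -0.001, 0.026], 0.066],
  [[0.0003, -0.001, 0.026], 0.066],
  [[0.0002, -0.0011, 0.026], 0.066],
  [[0.0002, -0.0011, 0.026], 0.066],
  [[0.0001, -0.0011, 0.026], 0.066],
])

```text
time: 3.9
eef_pos: [0.4559, 0.3115, 0.0996]
ee_rot: [[-0.354, -0.935, 0.0], [-0.935, 0.354, 0.0], [-0.0, -0.0, -1.0]]
contact_force: [1.1, -0.9, -0.0]
opening: 0.997
```

```bash
python3 - <<'E'
from h import *
o=get_obs(); print(o["time"],o["eef_pos"],o["contact_force"])
c=read_camera("wrist"); save(c["image"],"w4.png")
plan([.4542,.3182,.0505],159.7,5)
E
```

```text
3.9 [0.45588718 0.31145881 0.09962689] [ 1.13820237 -0.85387696 -0.01552774]
dist/row 0.0091 turn/row -0.0022
[[-0.0017, 0.0005, 0.0089], np.float64(-0.0022)],[[-0.0017, 0.0005, 0.0089], np.float64(-0.0022)],[[-0.0017, 0.0005, 0.0089], np.float64(-0.0022)],[[-0.0017, 0.0005, 0.0089], np.float64(-0.0022)],[[-0.0017, 0.0005, 0.0089], np.float64(-0.0022)],
```

View pics/w4.png

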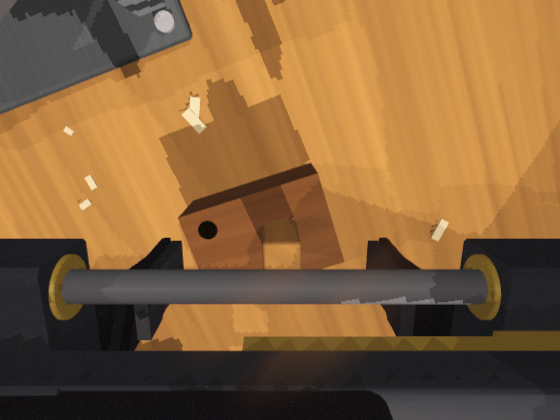

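```bash
python3 - <<'E'
from h import *
for i in range(3):
    o=get_obs(); print(o["time"],o["eef_pos"],o["joint_vel"].round(3)); 
plan([.4542,.3182,.0505],159.7,5)
E
```

```text
3.95 [0.45359439 0.30922251 0.09505692] [ 0.002 -0.022  0.01  -0.008 -0.132  0.129]
3.95 [0.45359439 0.30922251 0.09505692] [ 0.002 -0.022  0.01  -0.008 -0.132  0.129]
3.95 [0.45359439 0.30922251 0.09505692] [ 0.002 -0.022  0.01  -0.008 -0.132  0.129]
dist/row 0.0091 turn/row -0.0022
[[-0.0017, 0.0005, 0.0089], np.float64(-0.0022)],[[-0.0017, 0.0005, 0.0089], np.float64(-0.0022)],[[-0.0017, 0.0005, 0.0089], np.float64(-0.0022)],[[-0.0017, 0.0005, 0.0089], np.float64(-0.0022)],[[-0.0017, 0.0005, 0.0089], np.float64(-0.0022)],
```

```bash
python3 - <<'E'
from h import *
o=get_obs(); c=read_camera("wrist"); save(c["image"],"w5z.png",(220,190,340,290),6)
print(o["eef_pos"],o["ee_rot"].round(3).tolist())
np.save("w5o.npy",dict(o=o,c=c),allow_pickle=True)
print(get_obs()["eef_pos"])
for p in [(.4558,.3192,.085),(.4523,.317,.085)]: print(proj(c,p,o))
E
```

```text
[0.45359439 0.30922251 0.09505692] [[-0.357, -0.934, -0.007], [-0.934, 0.357, -0.006], [0.008, 0.004, -1.0]]
[0.45394706 0.30937318 0.09702466]
[279.30977225 269.68129698]
[284.26580263 263.58830819]
```

View pics/w5z.png

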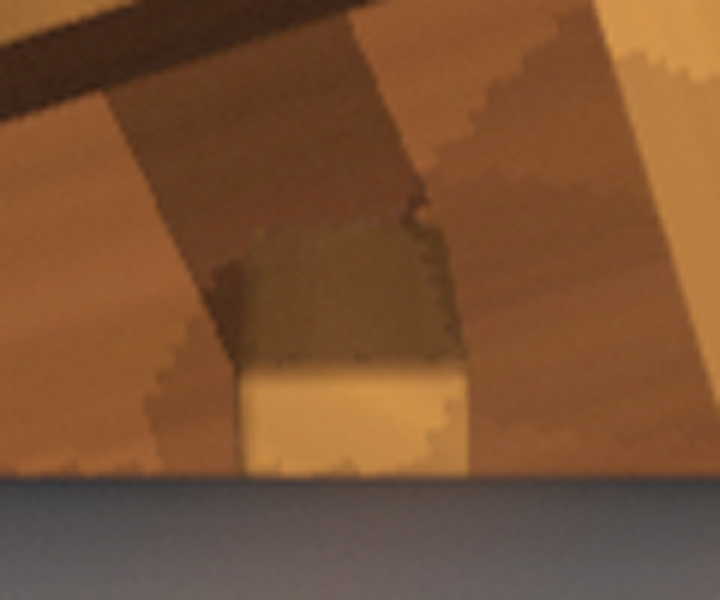

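```bash
python3 - <<'E'
from h import *
plan([.455,.3187,.0505],159.7,4)
E
```

```text
dist/row 0.0119 turn/row -0.0015
[[-0.0023, 0.0006, 0.0116], np.float64(-0.0015)],[[-0.0023, 0.0006, 0.0116], np.float64(-0.0015)],[[-0.0023, 0.0006, 0.0116], np.float64(-0.0015)],[[-0.0023, 0.0006, 0.0116], np.float64(-0.0015)],
```

Emit:
servo_tool([
  [[-0.0043, 0.0006, 0.01], 0],
  [[-0.003, 0.0006, 0.0115], 0],
  [[-0.002, 0.0006, 0.0115], 0],
  [[0, 0.0006, 0.0115], 0],
  [[0, 0, 0], 0],
], fingers=0.04)

```text
time: 4.5
eef_pos: [0.4557, 0.3204, 0.0541]
ee_rot: [[-0.351, -0.936, -0.003], [-0.936, 0.351, -0.003], [0.004, 0.002, -1.0]]
contact_force: [-0.3, -0.1, 0.2]
opening: 0.629
```

Emit:
servo_tool([
  [[0, 0, 0], 0],
  [[0, 0, 0], 0],
  [[0, 0, 0], 0],
  [[0, 0, 0], 0],
  [[0, 0, 0], 0],
], fingers=0.0, squeeze=15)

```text
time: 5.0
eef_pos: [0.4569, 0.3214, 0.0565]
ee_rot: [[-0.351, -0.936, 0.0], [-0.936, 0.351, 0.001], [-0.001, -0.0, -1.0]]
contact_force: [-0.1, -0.1, 0.7]
opening: 0.228
```

Emit:
servo_tool([
  [[0, 0, -0.02], 0],
  [[0, 0, -0.03], 0],
  [[0, 0, -0.035], 0],
  [[0, 0, -0.035], 0],
  [[0, 0, -0.03], 0],
], squeeze=25)

```text
time: 5.5
eef_pos: [0.4569, 0.3213, 0.2082]
ee_rot: [[-0.351, -0.936, 0.001], [-0.936, 0.351, 0.001], [-0.002, -0.001, -1.0]]
contact_force: [1.2, 0.4, -0.5]
opening: 0.227
```

```bash
python3 - <<'E'
from h import *
c=read_camera("wrist"); save(c["image"],"w6.png")
o=get_obs(); print(o["time"],o["eef_pos"],o["opening"])
plan([.5856,-.0883,.212],178.5,15)
E
```

```text
5.55 [0.45927264 0.32305461 0.21374213] 0.22853470429276224
dist/row 0.0287 turn/row -0.0221
[[0.0227, -0.0175, 0.0001], np.float64(-0.0221)],[[0.0231, -0.017, 0.0001], np.float64(-0.0221)],[[0.0235, -0.0165, 0.0001], np.float64(-0.0221)],[[0.0238, -0.0159, 0.0001], np.float64(-0.0221)],[[0.0242, -0.0154, 0.0001], np.float64(-0.0221)],
[[0.0245, -0.0149, 0.0001], np.float64(-0.0221)],[[0.0249, -0.0143, 0.0001], np.float64(-0.0221)],[[0.0252, -0.0138, 0.0001], np.float64(-0.0221)],[[0.0255, -0.0132, 0.0001], np.float64(-0.0221)],[[0.0257, -0.0127, 0.0001], np.float64(-0.0221)],
[[0.026, -0.0121, 0.0001], np.float64(-0.0221)],[[0.0263, -0.0115, 0.0001], np.float64(-0.0221)],[[0.0265, -0.0109, 0.0001], np.float64(-0.0221)],[[0.0268, -0.0103, 0.0001], np.float64(-0.0221)],[[0.027, -0.0097, 0.0001], np.float64(-0.0221)],
```

View pics/w6.png

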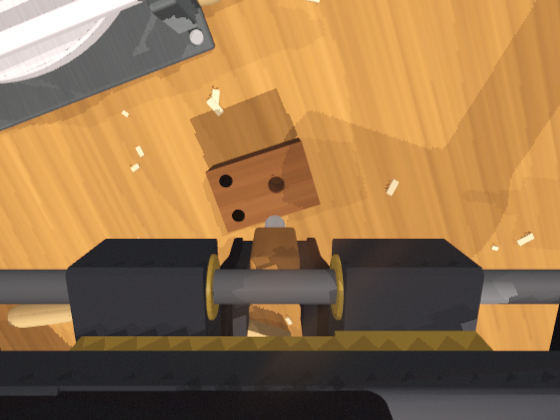

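The pin is held and out of its block. The empty hole is at (276,184) and the pin's nose shows below the grip at (275,222).

Emit:
servo_tool([
  [[0.0227, -0.0175, 0], -0.022],
  [[0.0231, -0.017, 0], -0.022],
  [[0.0235, -0.0165, 0], -0.022],
  [[0.0238, -0.016, 0], -0.022],
  [[0.0242, -0.0154, 0], -0.022],
])

```text
time: 6.05
eef_pos: [0.4988, 0.183, 0.206]
ee_rot: [[-0.245, -0.969, -0.0], [-0.969, 0.245, 0.0], [-0.0, 0.0, -1.0]]
contact_force: [-0.4, 0.7, -1.1]
opening: 0.229
```

Emit:
servo_tool([
  [[0.0245, -0.0149, 0], -0.022],
  [[0.0249, -0.0143, 0], -0.022],
  [[0.0252, -0.0138, 0], -0.022],
  [[0.0255, -0.0132, 0], -0.022],
  [[0.0257, -0.0127, 0], -0.022],
])

```text
time: 6.55
eef_pos: [0.5407, 0.0457, 0.2059]
ee_rot: [[-0.138, -0.99, -0.0], [-0.99, 0.138, 0.0], [-0.0, 0.0, -1.0]]
contact_force: [0.5, 0.9, -0.3]
opening: 0.227
```

Emit:
servo_tool([
  [[0.026, -0.0121, 0], -0.022],
  [[0.0263, -0.0115, 0], -0.022],
  [[0.0265, -0.0109, 0], -0.022],
  [[0.026, -0.0103, 0], -0.022],
  [[0.026, -0.0097, 0], -0.022],
])

```text
time: 7.05
eef_pos: [0.5825, -0.0897, 0.2058]
ee_rot: [[-0.028, -1.0, -0.0], [-1.0, 0.028, 0.0], [-0.0, 0.0, -1.0]]
contact_force: [-1.3, -0.4, -1.3]
opening: 0.226
```

Emit:
servo_tool([
  [[0, 0, 0], 0],
  [[0, 0, 0], 0],
  [[0, 0, 0], 0],
  [[0, 0, 0], 0],
  [[0, 0, 0], 0],
])

```text
time: 7.55
eef_pos: [0.5824, -0.0877, 0.2062]
ee_rot: [[-0.028, -1.0, 0.0], [-1.0, 0.028, 0.0], [-0.0, -0.0, -1.0]]
contact_force: [-0.1, 0.6, -0.7]
opening: 0.225
```

```bash
python3 - <<'E'
from h import *
o=get_obs();c=read_camera("wrist"); save(c["image"],"w7.png"); save(c["image"],"w7z.png",(200,150,350,250),5)
np.save("w7o.npy",dict(o=o,c=c),allow_pickle=True)
t=read_camera("top"); save(t["image"],"t7z.png",(230,140,345,240),6)
print(o["time"],o["eef_pos"],o["opening"],o["contact_force"],o["ee_rot"].round(4).tolist())
plan([.5856,-.0883,.212],178.5,1)
E
```

```text
7.55 [ 0.58238805 -0.08773671  0.20623684] 0.22457201126690607 [-0.12942574  0.5684641  -0.68536046] [[-0.0278, -0.9996, 0.0002], [-0.9996, 0.0278, 0.0001], [-0.0001, -0.0002, -1.0]]
dist/row 0.0066 turn/row -0.0019
[[0.0003, -0.0032, -0.0058], np.float64(-0.0019)],
```

View pics/w7z.png

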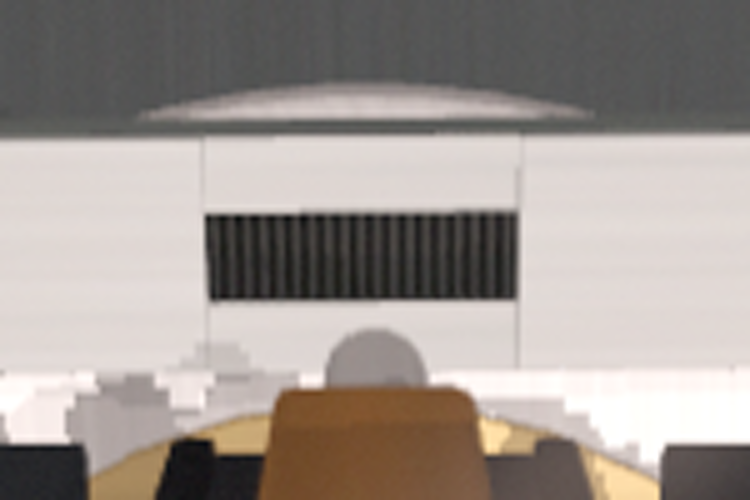

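View pics/w7.png

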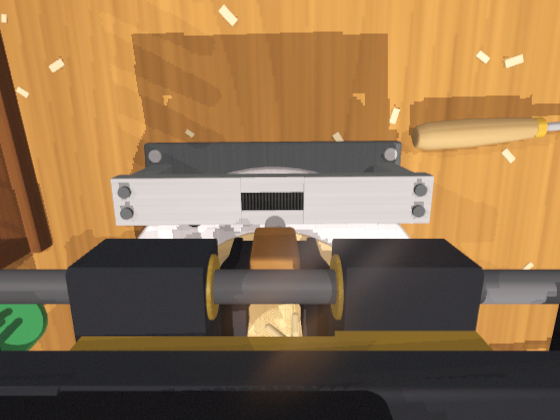

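```bash
python3 - <<'E'
from h import *
d=np.load("w7o.npy",allow_pickle=True).item();o=d["o"];c=d["c"]
s=onz(c,(271.8,200.7),.105,o); print("slot",s)
for uv in [(205,212),(517,212),(208,299),(517,299)]: print(onz(c,(200+uv[0]/5-.4,150+uv[1]/5-.4),.105,o))
n=onz(c,(275,225.2),o["eef_pos"][2]-.0435,o); print("pin",n)
print("tool delta slot-pin",o["ee_rot"].T@(s-n), "pin in tool",o["ee_rot"].T@(n-o["eef_pos"]))
E
```

```text
slot [ 0.58539705 -0.09096686  0.105     ]
[ 0.608014  -0.0981685  0.105    ]
[ 0.56238758 -0.09688327  0.105     ]
[ 0.6082523  -0.08496336  0.105     ]
[ 0.56249796 -0.08367537  0.105     ]
pin [ 0.58312461 -0.09067466  0.16273684]
tool delta slot-pin [ 0.00023423 -0.00226608  0.05773735] pin in tool [ 0.00292035 -0.00080769  0.04349992]
```

View pics/t7z.png

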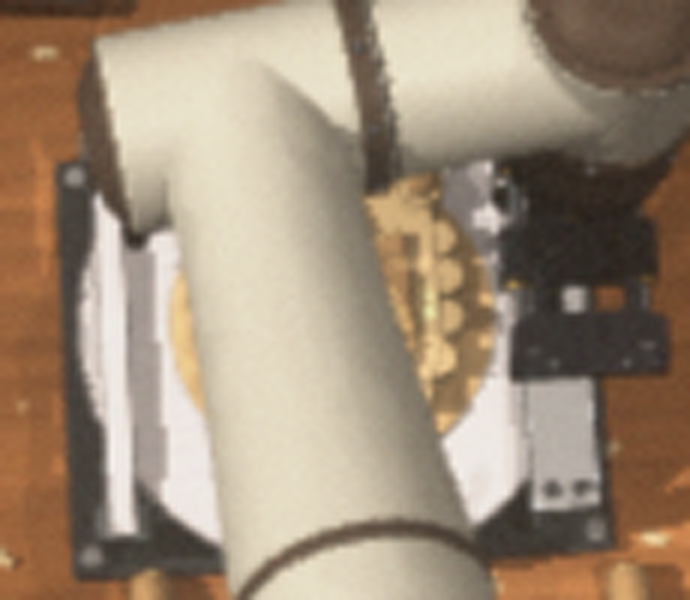

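Emit:
servo_tool([
  [[0, 0.0045, 0.018], 0],
  [[0, 0.0042, 0.016], 0],
  [[0, 0, 0.01], 0],
  [[0, 0, 0.005], 0],
  [[0, 0, 0.002], 0],
])

```text
time: 8.15
eef_pos: [0.5741, -0.0883, 0.1548]
ee_rot: [[-0.029, -1.0, -0.0], [-1.0, 0.029, -0.0], [0.0, 0.0, -1.0]]
contact_force: [0.1, -0.3, -1.2]
opening: 0.224
```

Emit:
servo_tool([
  [[0, 0, 0], 0],
  [[0, 0, 0.001], 0],
  [[0, 0, 0.001], 0],
  [[0, 0, 0.001], 0],
  [[0, 0, 0.001], 0],
])

```text
time: 8.65
eef_pos: [0.5739, -0.0883, 0.1512]
ee_rot: [[-0.029, -1.0, 0.0], [-1.0, 0.029, 0.0], [-0.0, -0.0, -1.0]]
contact_force: [0.5, -0.8, 0.3]
opening: 0.227
```

Emit:
servo_tool([
  [[0, 0, 0.001], 0],
  [[0, 0, 0.001], 0],
  [[0, 0, 0.001], 0],
  [[0, 0, 0.001], 0],
  [[0, 0, 0.0005], 0],
])

```text
time: 9.15
eef_pos: [0.574, -0.0884, 0.1483]
ee_rot: [[-0.028, -1.0, 0.001], [-1.0, 0.028, -0.001], [0.001, -0.001, -1.0]]
contact_force: [-3.3, 0.4, 9.6]
opening: 0.225
```

Contact came at 9.6 N with the TCP at z = 0.1483, which is the bar height, so the nose is through the bristles. Now I'll drag along the slot.

Emit:
servo_tool([
  [[0, -0.001, -0.0003], 0],
  [[0, -0.0015, 0], 0],
  [[0, -0.0015, 0], 0],
  [[0, -0.0015, 0], 0],
  [[0, -0.0015, 0], 0],
])

```text
time: 9.65
eef_pos: [0.5793, -0.089, 0.1483]
ee_rot: [[-0.029, -1.0, -0.003], [-1.0, 0.029, -0.001], [0.001, 0.003, -1.0]]
contact_force: [-5.8, 0.8, 9.3]
opening: 0.224
```

Emit:
servo_tool([
  [[0, -0.0015, -0.0002], 0],
  [[0, -0.0015, 0], 0],
  [[0, -0.0015, 0], 0],
  [[0, -0.0015, 0], 0],
  [[0, -0.0005, 0], 0],
])

```text
time: 10.15
eef_pos: [0.5859, -0.0891, 0.1482]
ee_rot: [[-0.029, -1.0, -0.003], [-1.0, 0.029, -0.001], [0.001, 0.003, -1.0]]
contact_force: [-4.8, 0.6, 8.0]
opening: 0.228
```

Emit:
servo_tool([
  [[0, -0.0015, 0], 0],
  [[0, -0.0015, 0], 0],
  [[0, -0.0015, 0], 0],
  [[0, -0.001, 0], 0],
  [[0, -0.0005, 0], 0],
])

```text
time: 10.65
eef_pos: [0.5934, -0.0888, 0.1467]
ee_rot: [[-0.029, -1.0, -0.0], [-1.0, 0.029, 0.0], [-0.0, 0.0, -1.0]]
contact_force: [-0.3, 0.7, -0.4]
opening: 0.229
```

The force vanished and z dropped 1.5 mm, so the nose is over the bush. Next I lower it.

Emit:
servo_tool([
  [[0, 0, 0.001], 0],
  [[0, 0, 0.001], 0],
  [[0, 0, 0.001], 0],
  [[0, 0, 0.001], 0],
  [[0, 0, 0], 0],
])

```text
time: 11.15
eef_pos: [0.5934, -0.0889, 0.1454]
ee_rot: [[-0.028, -1.0, 0.001], [-1.0, 0.028, -0.001], [0.001, -0.001, -1.0]]
contact_force: [-3.7, 1.2, 9.0]
opening: 0.227
```

Emit:
servo_tool([
  [[0, 0.0007, 0], 0],
  [[0, 0.0007, 0], 0],
  [[0, 0.0005, 0], 0],
  [[0, 0, 0], 0],
  [[0, 0, 0], 0],
])

```text
time: 11.65
eef_pos: [0.5928, -0.0888, 0.1452]
ee_rot: [[-0.028, -1.0, 0.004], [-1.0, 0.028, -0.0], [0.0, -0.004, -1.0]]
contact_force: [-1.8, 1.4, 5.9]
opening: 0.229
```

Emit:
servo_tool([
  [[-0.0005, 0, 0], 0],
  [[-0.0005, 0, 0], 0],
  [[0, 0, 0.0005], 0],
  [[0, 0, 0.0005], 0],
  [[0, 0, 0], 0],
])

```text
time: 12.15
eef_pos: [0.5911, -0.0877, 0.1415]
ee_rot: [[-0.029, -1.0, -0.001], [-1.0, 0.029, 0.0], [-0.0, 0.001, -1.0]]
contact_force: [-0.4, -0.3, -0.2]
opening: 0.231
```

It slipped into the bore, with z at 0.1415 and no force. I'll keep lowering it to the rim, expected at about 0.1285.

Emit:
servo_tool([
  [[0, 0, 0.002], 0],
  [[0, 0, 0.002], 0],
  [[0, 0, 0.002], 0],
  [[0, 0, 0.002], 0],
  [[0, 0, 0.001], 0],
])

```text
time: 12.65
eef_pos: [0.5912, -0.0878, 0.1326]
ee_rot: [[-0.029, -1.0, -0.001], [-1.0, 0.029, 0.0], [0.0, 0.001, -1.0]]
contact_force: [0.4, -0.1, -0.3]
opening: 0.226
```

Emit:
servo_tool([
  [[0, 0, 0.001], 0],
  [[0, 0, 0.001], 0],
  [[0, 0, 0.001], 0],
  [[0, 0, 0.001], 0],
  [[0, 0, 0], 0],
])

```text
time: 13.15
eef_pos: [0.5913, -0.0878, 0.1289]
ee_rot: [[-0.029, -1.0, -0.0], [-1.0, 0.029, 0.0], [-0.0, 0.0, -1.0]]
contact_force: [-0.3, -0.2, 0.1]
opening: 0.229
```

Emit:
servo_tool([
  [[0, 0, 0.0005], 0],
  [[0, 0, 0.0005], 0],
  [[0, 0, 0], 0],
  [[0, 0, 0], 0],
  [[0, 0, 0], 0],
])

```text
time: 13.65
eef_pos: [0.5917, -0.0878, 0.1284]
ee_rot: [[-0.029, -1.0, 0.001], [-1.0, 0.029, -0.0], [0.0, -0.001, -1.0]]
contact_force: [-1.1, -0.1, 1.4]
opening: 0.229
```

Contact at 1.4 N and z = 0.1284, so the pin stands on the rim as expected. Now I release it, with a moderate opening, and rise.

Emit:
servo_tool([
  [[0, 0, 0], 0],
  [[0, 0, 0], 0],
  [[0, 0, 0], 0],
  [[0, 0, 0], 0],
  [[0, 0, 0], 0],
], fingers=0.05)

```text
time: 14.15
eef_pos: [0.5913, -0.0878, 0.1279]
ee_rot: [[-0.029, -1.0, -0.0], [-1.0, 0.029, 0.0], [0.0, 0.0, -1.0]]
contact_force: [-0.6, 0.4, 0.7]
opening: 0.545
```

Emit:
servo_tool([
  [[0, 0, -0.01], 0],
  [[0, 0, -0.02], 0],
  [[0, 0, -0.025], 0],
  [[0, 0, -0.02], 0],
  [[0, 0, -0.01], 0],
])

```text
time: 14.65
eef_pos: [0.5925, -0.0879, 0.2161]
ee_rot: [[-0.029, -1.0, 0.005], [-1.0, 0.029, -0.0], [-0.0, -0.005, -1.0]]
contact_force: [0.3, 0.5, -0.0]
opening: 0.576
```

```bash
python3 - <<'E'
from h import *
o=get_obs();c=read_camera("wrist"); save(c["image"],"w8.png")
s=read_camera("side"); save(s["image"],"s8.png",(230,150,370,270),5)
print(o["time"],o["eef_pos"],o["opening"],o["contact_force"])
np.save("w8o.npy",dict(o=o,c=c),allow_pickle=True)
E
```

```text
14.65 [ 0.59251397 -0.08789461  0.21610523] 0.5758970817851394 [ 0.30828736  0.53081847 -0.0339834 ]
```

View pics/w8.png

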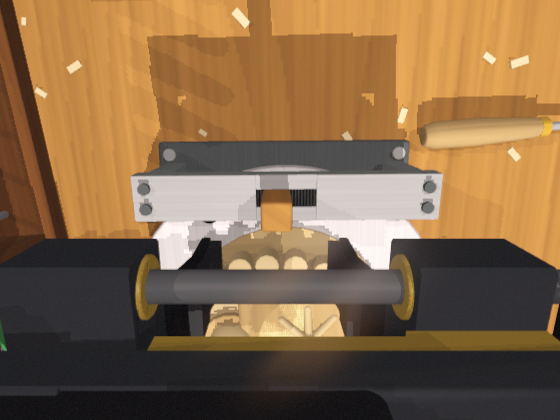

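View pics/s8.png

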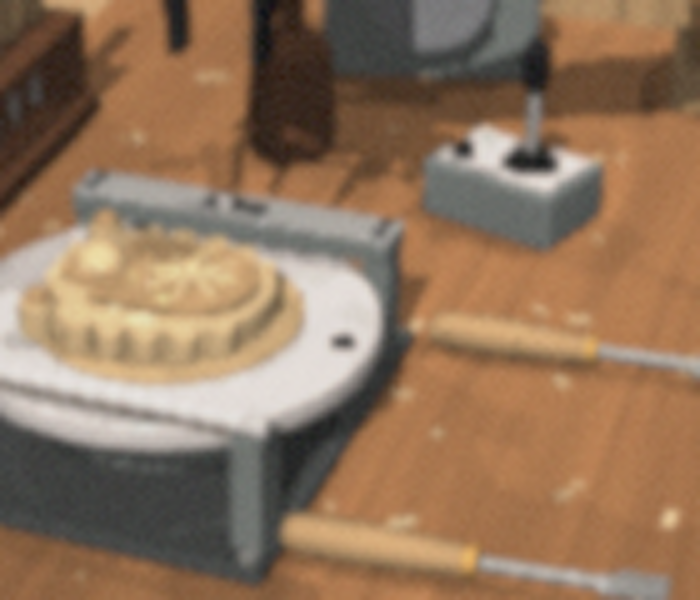

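```bash
python3 - <<'E'
import cv2,numpy as np
from h import *
d=np.load("w8o.npy",allow_pickle=True).item();save(d["c"]["image"],"w8z.png",(220,160,340,250),6)
s=read_camera("side");save(s["image"],"s8z.png",(240,150,320,210),9)
o=d["o"]
# predicted outline of grip top (z .157 standing / .145 home) & pin base
for z in (.157,.145):
    print(z,[proj(d["c"],o["eef_pos"]*[1,1,0]+[a+0*.01,-.0029+b,z],o).round(1).tolist() for a,b in [(.0105,-.01),(-.0095,-.01),(-.0095,.01),(.0105,.01)]])
print(proj(s,[.592,-.0907,.157]),proj(s,[.592,-.0907,.117]))
E
```

```text
0.157 [[259.1, 202.5], [291.5, 201.6], [292.0, 232.3], [260.4, 233.1]]
0.145 [[260.0, 197.9], [290.7, 197.1], [291.3, 226.4], [261.1, 227.2]]
[274.23872247 176.58640392] [274.37231978 187.0848005 ]
```

View pics/w8z.png

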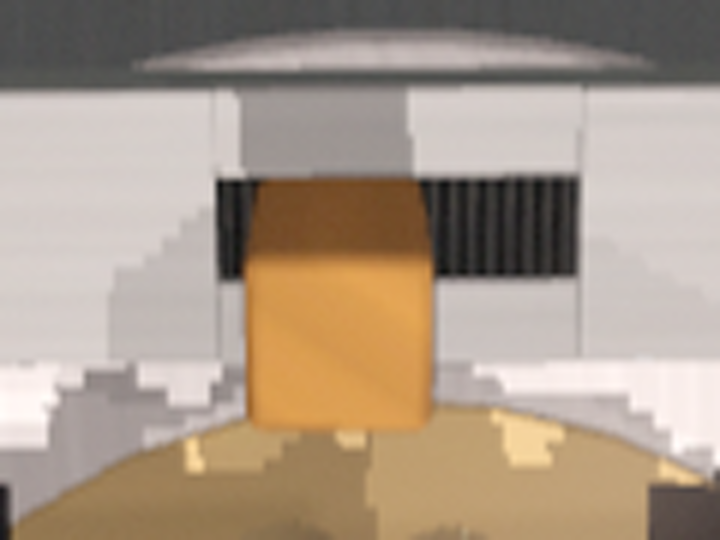

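View pics/s8z.png

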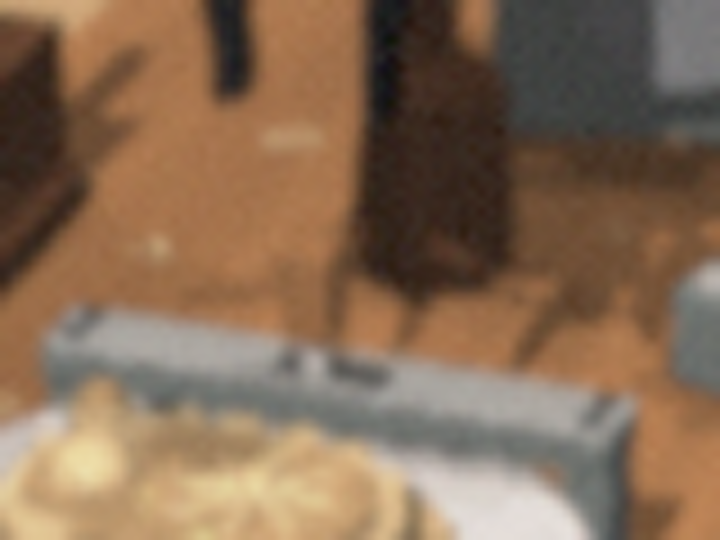

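The wrist view shows the grip top spanning rows 202.8–231.6. That matches z = 0.157, so the pin stands on the rim and has been let go. On to the lever.

```bash
python3 - <<'E'
from h import *
o=get_obs(); print(o["eef_pos"])
plan([.4453,-.3005,.20],180-19.2+.0,10)
E
```

```text
[ 0.59142859 -0.08769155  0.21346457]
dist/row 0.0259 turn/row 0.0306
[[0.0217, 0.014, 0.0013], np.float64(0.0306)],[[0.0221, 0.0133, 0.0013], np.float64(0.0306)],[[0.0225, 0.0126, 0.0013], np.float64(0.0306)],[[0.0229, 0.0119, 0.0013], np.float64(0.0306)],[[0.0232, 0.0112, 0.0013], np.float64(0.0306)],
[[0.0236, 0.0105, 0.0013], np.float64(0.0306)],[[0.0239, 0.0098, 0.0013], np.float64(0.0306)],[[0.0242, 0.0091, 0.0013], np.float64(0.0306)],[[0.0244, 0.0083, 0.0013], np.float64(0.0306)],[[0.0247, 0.0076, 0.0013], np.float64(0.0306)],
```

Emit:
servo_tool([
  [[0.0217, 0.014, 0.001], 0.03],
  [[0.022, 0.0133, 0.001], 0.03],
  [[0.0225, 0.0126, 0.001], 0.03],
  [[0.0229, 0.012, 0.001], 0.03],
  [[0.0232, 0.0112, 0.001], 0.03],
], fingers=0.0)

```text
time: 15.3
eef_pos: [0.517, -0.1947, 0.2064]
ee_rot: [[-0.179, -0.984, -0.003], [-0.984, 0.179, 0.001], [-0.0, 0.003, -1.0]]
contact_force: [-0.1, 0.1, 0.3]
opening: 0.207
```

Emit:
servo_tool([
  [[0.0236, 0.0105, 0.001], 0.03],
  [[0.024, 0.0098, 0.001], 0.03],
  [[0.0242, 0.009, 0.001], 0.03],
  [[0.0244, 0.0083, 0.001], 0.03],
  [[0.0247, 0.0076, 0.001], 0.035],
])

```text
time: 15.8
eef_pos: [0.4444, -0.3014, 0.2014]
ee_rot: [[-0.329, -0.944, -0.003], [-0.944, 0.329, 0.001], [-0.0, 0.003, -1.0]]
contact_force: [0.4, 0.6, -0.1]
opening: 0.009
```

Emit:
servo_tool([
  [[0, 0, 0.015], 0],
  [[0, 0, 0.02], 0],
  [[0, 0, 0.02], 0],
  [[0, 0, 0.01], 0],
  [[0, 0, 0.005], 0],
])

```text
time: 16.3
eef_pos: [0.4449, -0.3007, 0.1313]
ee_rot: [[-0.328, -0.945, -0.003], [-0.945, 0.328, 0.001], [-0.0, 0.004, -1.0]]
contact_force: [-0.1, 0.2, 0.7]
opening: 0.005
```

```bash
python3 - <<'E'
from h import *
o=get_obs();c=read_camera("wrist"); save(c["image"],"w9.png")
print(o["time"],o["eef_pos"],o["opening"],o["contact_force"],o["ee_rot"].round(3).tolist(),get_obs()["eef_pos"])
R=o["ee_rot"];print("lever in tool",R.T@(np.array([.4305,-.343,.133])-get_obs()["eef_pos"]))
E
```

```text
16.3 [ 0.44494931 -0.3006687   0.1312591 ] 0.004900558062785622 [-0.10664018  0.17980815  0.7302101 ] [[-0.328, -0.945, -0.003], [-0.945, 0.328, 0.001], [-0.0, 0.004, -1.0]] [ 0.44511703 -0.30066677  0.13128202]
lever in tool [ 4.47856266e-02 -6.73301624e-05 -1.71900498e-03]
```

View pics/w9.png

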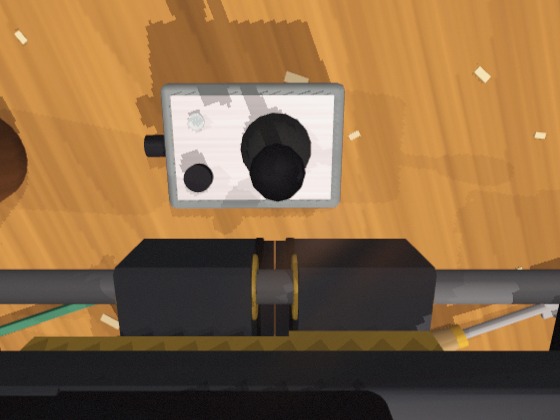

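The knob at (277,170) is centred ahead of the closed fingers, and the box edges run parallel to the push direction.

Emit:
servo_tool([
  [[0, 0, 0.006], 0],
  [[0.004, 0, 0.005], 0],
  [[0.01, 0, 0], 0],
  [[0.01, 0, 0], 0],
  [[0.01, 0, 0], 0],
])

```text
time: 16.85
eef_pos: [0.4348, -0.3337, 0.1226]
ee_rot: [[-0.328, -0.945, 0.001], [-0.945, 0.328, 0.001], [-0.001, -0.001, -1.0]]
contact_force: [1.5, 5.0, 2.6]
opening: 0.003
```

Emit:
servo_tool([
  [[0.008, 0, 0], 0],
  [[0.006, 0, 0], 0],
  [[0.003, 0, 0], 0],
  [[0, 0, 0], 0],
  [[0, 0, 0], 0],
])

```text
time: 17.35
eef_pos: [0.4298, -0.348, 0.1216]
ee_rot: [[-0.329, -0.944, 0.002], [-0.944, 0.329, 0.003], [-0.003, -0.001, -1.0]]
contact_force: [3.8, 9.4, -0.6]
opening: 0.004
```

```bash
python3 - <<'E'
from h import *
o=get_obs();c=read_camera("top"); save(c["image"],"t10.png",(240,140,440,260),4)
s=read_camera("side"); save(s["image"],"s10.png",(230,140,370,245),5)
print(o["time"],o["eef_pos"],o["contact_force"])
E
```

```text
17.35 [ 0.42983592 -0.34797036  0.1215587 ] [ 3.83160763  9.42440924 -0.64956139]
```

View pics/s10.png

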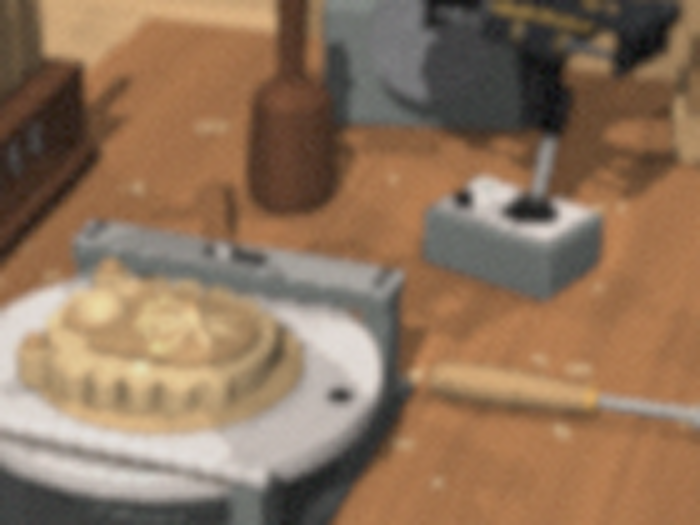

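View pics/t10.png

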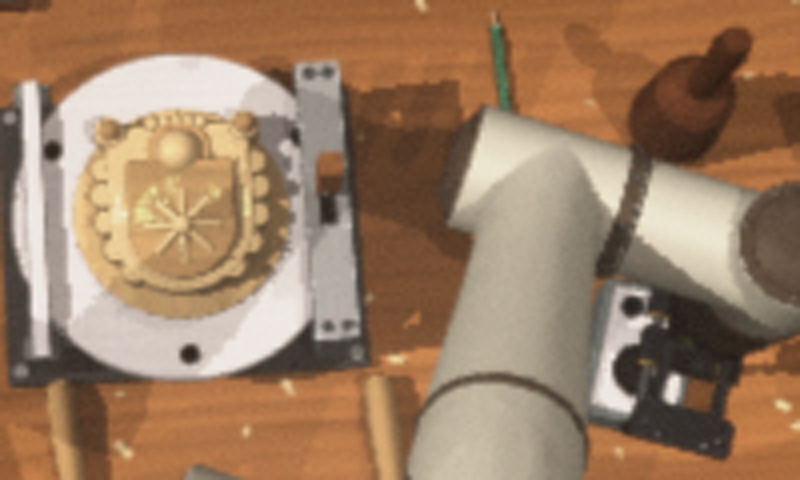

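The table has begun turning clockwise: the near hole moved left, from (288.7,228.3) to (287.5,228.3). I'll push the lever further over.

Emit:
servo_tool([
  [[0.005, 0, 0], 0],
  [[0.005, 0, 0], 0],
  [[0.002, 0, 0], 0],
  [[0.001, 0, 0], 0],
  [[0, 0, 0], 0],
])

```text
time: 17.95
eef_pos: [0.4253, -0.3585, 0.1203]
ee_rot: [[-0.33, -0.944, 0.001], [-0.944, 0.33, 0.006], [-0.006, 0.001, -1.0]]
contact_force: [6.5, 13.7, -3.1]
opening: 0.006
```

```bash
python3 - <<'E'
from h import *
o=get_obs();c=read_camera("top"); save(c["image"],"t11.png",(240,140,440,260),4)
s=read_camera("side"); save(s["image"],"s11.png",(230,140,370,245),5)
print(o["time"],o["eef_pos"],o["contact_force"])
E
```

```text
17.95 [ 0.4253431  -0.35846461  0.12027846] [ 6.50443096 13.65924618 -3.10109504]
```

View pics/t11.png

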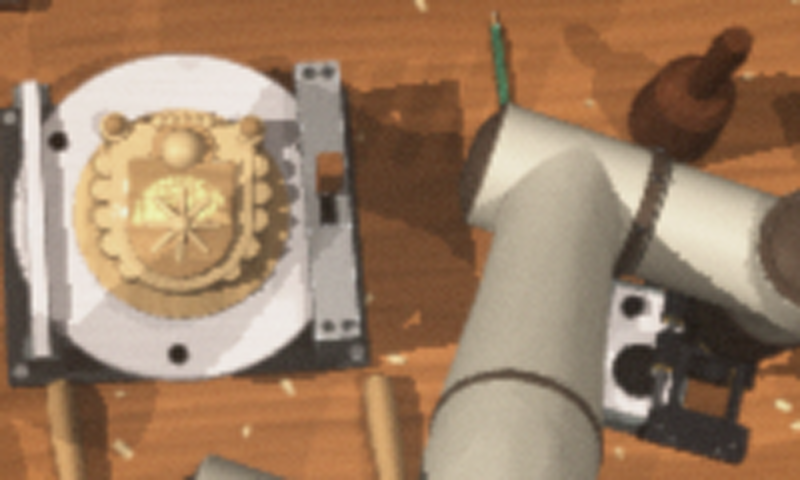

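Emit:
servo_tool([
  [[0, 0, 0], 0],
  [[0, 0, 0], 0],
  [[0, 0, 0], 0],
  [[0, 0, 0], 0],
  [[0, 0, 0], 0],
])

```text
time: 18.55
eef_pos: [0.4254, -0.3584, 0.1203]
ee_rot: [[-0.329, -0.944, 0.001], [-0.944, 0.329, 0.006], [-0.006, 0.001, -1.0]]
contact_force: [5.4, 13.2, -3.2]
opening: 0.004
```

Emit:
servo_tool([
  [[0, 0, 0], 0],
  [[0, 0, 0], 0],
  [[0, 0, 0], 0],
  [[0, 0, 0], 0],
  [[0, 0, 0], 0],
])

```text
time: 19.05
eef_pos: [0.4254, -0.3584, 0.1203]
ee_rot: [[-0.329, -0.944, 0.001], [-0.944, 0.329, 0.006], [-0.006, 0.001, -1.0]]
contact_force: [5.8, 12.8, -3.2]
opening: 0.004
```

```bash
cat > look.py <<'E'
from h import *
import sys
k=sys.argv[1]
o=get_obs();c=read_camera("top"); im=c["image"]
s=read_camera("side")
a=cv2.resize(im[140:240,230:345,::-1],None,fx=3.4,fy=3.4,interpolation=2); b=cv2.resize(s["image"][165:235,235:320,::-1],None,fx=4.6,fy=4.6,interpolation=2)
h=min(a.shape[0],b.shape[0]); cv2.imwrite(f"pics/l{k}.png",np.hstack([a[:h],b[:h]]))
print(o["time"],o["eef_pos"].round(4),o["contact_force"].round(1))
ax=np.array([.585,.0275]) # rough axis, wrist-corrected minus top bias
ax=ax-[0,.000]
g=cv2.cvtColor(im,cv2.COLOR_RGB2GRAY); m=(g<70).astype(np.uint8)
n,l,st,ce=cv2.connectedComponentsWithStats(m)
for i in range(1,n):
    if 8<=st[i,4]<=60:
        p=onz(c,ce[i],.082); d=p[:2]-ax
        if .11<np.hypot(*d)<.13: print("hole",ce[i].round(1),np.hypot(*d).round(4),"ang",np.degrees(np.arctan2(d[1],d[0])).round(1))
E
python3 look.py 12
```

```text
19.05 [ 0.4254 -0.3584  0.1203] [ 5.8 12.8 -3.2]
hole [257.7 170.1] 0.1206 ang 44.5
hole [321.8 189.4] 0.124 ang -88.9
hole [278.  227.5] 0.1195 ang 164.8
```

View pics/l12.png

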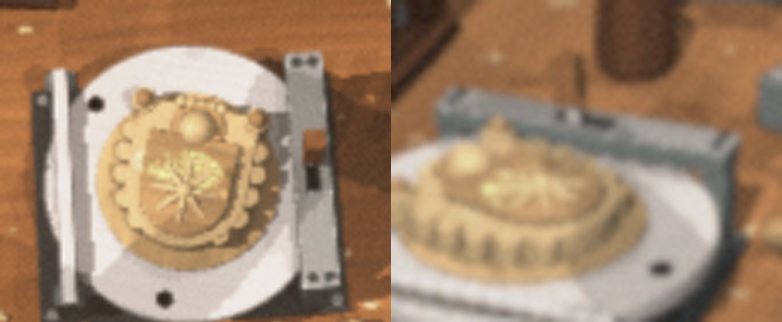

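Emit:
servo_tool([
  [[0, 0, 0], 0],
  [[0, 0, 0], 0],
  [[0, 0, 0], 0],
  [[0, 0, 0], 0],
  [[0, 0, 0], 0],
])

```text
time: 19.65
eef_pos: [0.4253, -0.3585, 0.1203]
ee_rot: [[-0.329, -0.944, 0.001], [-0.944, 0.329, 0.006], [-0.006, 0.001, -1.0]]
contact_force: [5.4, 12.6, -3.1]
opening: 0.002
```

Emit:
servo_tool([
  [[0, 0, 0], 0],
  [[0, 0, 0], 0],
  [[0, 0, 0], 0],
  [[0, 0, 0], 0],
  [[0, 0, 0], 0],
])

```text
time: 20.15
eef_pos: [0.4253, -0.3585, 0.1203]
ee_rot: [[-0.329, -0.944, 0.001], [-0.944, 0.329, 0.006], [-0.006, 0.001, -1.0]]
contact_force: [4.6, 12.3, -3.4]
opening: 0.006
```

Emit:
servo_tool([
  [[0, 0, 0], 0],
  [[0, 0, 0], 0],
  [[0, 0, 0], 0],
  [[0, 0, 0], 0],
  [[0, 0, 0], 0],
])

```text
time: 20.65
eef_pos: [0.4252, -0.3586, 0.1203]
ee_rot: [[-0.329, -0.944, 0.001], [-0.944, 0.329, 0.006], [-0.006, 0.001, -1.0]]
contact_force: [5.8, 13.0, -3.0]
opening: 0.004
```

```bash
python3 look.py 13
```

```text
20.65 [ 0.4252 -0.3586  0.1203] [ 5.8 13.  -3. ]
hole [321.6 190.6] 0.123 ang -90.8
hole [269.2 225. ] 0.1205 ang 150.4
```

View pics/l13.png

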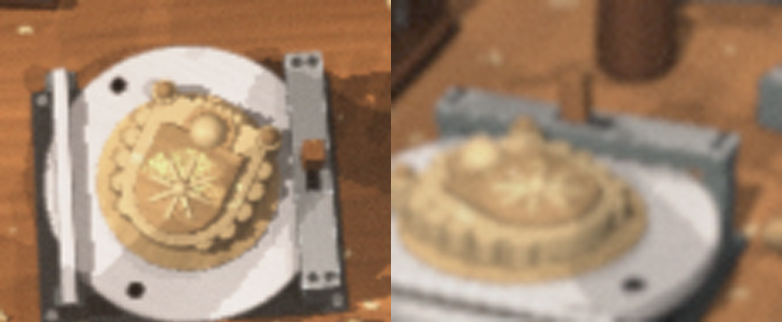

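In the side view the grip now sits on the cover with no shank showing, so the pin has dropped home. I back off and let the lever spring back.

Emit:
servo_tool([
  [[-0.01, 0, 0], 0],
  [[-0.012, 0, 0], 0],
  [[-0.012, 0, 0], 0],
  [[-0.012, 0, 0], 0],
  [[-0.012, 0, 0], 0],
])

```text
time: 21.25
eef_pos: [0.4441, -0.3065, 0.122]
ee_rot: [[-0.328, -0.945, 0.0], [-0.945, 0.328, -0.0], [0.0, -0.0, -1.0]]
contact_force: [-0.1, 0.2, -0.1]
opening: 0.003
```

Emit:
servo_tool([
  [[-0.012, 0, 0], 0],
  [[-0.005, 0, -0.02], 0],
  [[0, 0, -0.03], 0],
  [[0, 0, -0.03], 0],
  [[0, 0, -0.02], 0],
])

```text
time: 21.75
eef_pos: [0.4504, -0.2906, 0.2243]
ee_rot: [[-0.327, -0.945, 0.003], [-0.945, 0.327, -0.002], [0.001, -0.003, -1.0]]
contact_force: [-0.8, 0.2, 0.4]
opening: 0.008
```

```bash
python3 look.py 14; python3 - <<'E'
from h import *
s=read_camera("side")["image"];save(s,"s14.png",(240,140,370,230),6)
o=get_obs();c=read_camera("wrist");save(c["image"],"w14.png");print(o["contact_force"])
plan([.592,-.12,.24],178.4,10)
E
```

```text
21.75 [ 0.4504 -0.2906  0.2243] [-0.8  0.2  0.4]
hole [321.5 190.9] 0.1225 ang -91.3
hole [269.5 224.8] 0.1195 ang 150.7
[ 0.86564885  1.03483142 -0.43637961]
dist/row 0.0223 turn/row -0.0306
[[-0.0207, -0.0079, -0.0018], np.float64(-0.0306)],[[-0.0205, -0.0085, -0.0018], np.float64(-0.0306)],[[-0.0202, -0.0091, -0.0018], np.float64(-0.0306)],[[-0.0199, -0.0098, -0.0018], np.float64(-0.0306)],[[-0.0196, -0.0104, -0.0018], np.float64(-0.0306)],
[[-0.0193, -0.011, -0.0018], np.float64(-0.0306)],[[-0.019, -0.0115, -0.0018], np.float64(-0.0306)],[[-0.0186, -0.0121, -0.0018], np.float64(-0.0306)],[[-0.0182, -0.0127, -0.0018], np.float64(-0.0306)],[[-0.0178, -0.0132, -0.0018], np.float64(-0.0306)],
```

View pics/s14.png

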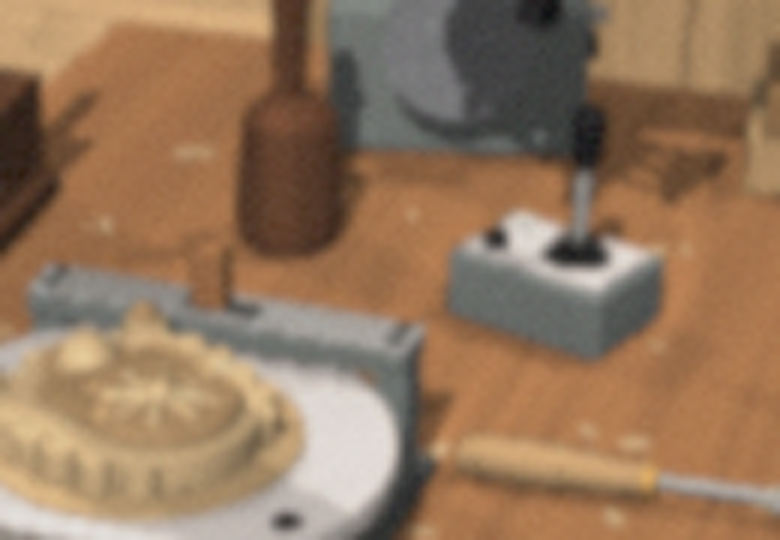

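View pics/w14.png

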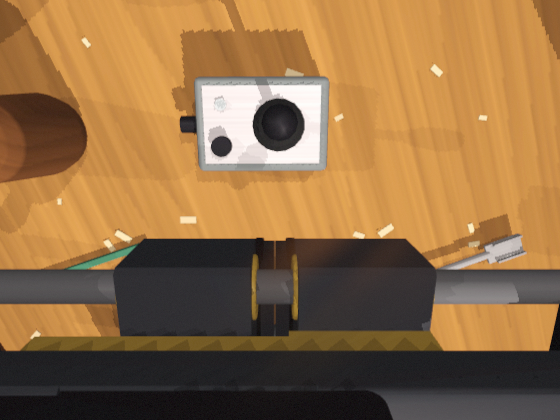

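Emit:
servo_tool([
  [[-0.0207, -0.008, -0.002], -0.03],
  [[-0.0205, -0.0085, -0.002], -0.03],
  [[-0.02, -0.009, -0.002], -0.03],
  [[-0.02, -0.0098, -0.002], -0.03],
  [[-0.0196, -0.0104, -0.002], -0.03],
])

```text
time: 22.45
eef_pos: [0.5205, -0.2048, 0.2301]
ee_rot: [[-0.182, -0.983, -0.004], [-0.983, 0.182, 0.001], [-0.0, 0.004, -1.0]]
contact_force: [-0.1, -0.4, 0.5]
opening: 0.008
```

Emit:
servo_tool([
  [[-0.0193, -0.011, -0.002], -0.03],
  [[-0.019, -0.0115, -0.002], -0.03],
  [[-0.0186, -0.012, -0.002], -0.03],
  [[-0.018, -0.0127, -0.002], -0.03],
  [[-0.018, -0.013, -0.002], -0.03],
])

```text
time: 22.95
eef_pos: [0.5925, -0.12, 0.2408]
ee_rot: [[-0.032, -0.999, -0.002], [-0.999, 0.032, 0.0], [0.0, 0.002, -1.0]]
contact_force: [0.6, 0.7, -0.1]
opening: 0.007
```

Emit:
servo_tool([
  [[0, 0, 0], 0],
  [[0, 0, 0], 0],
  [[0, 0, 0], 0],
  [[0, 0, 0], 0],
  [[0, 0, 0], 0],
])

```text
time: 23.45
eef_pos: [0.5918, -0.1216, 0.2422]
ee_rot: [[-0.035, -0.999, 0.0], [-0.999, 0.035, 0.0], [-0.0, -0.0, -1.0]]
contact_force: [0.3, -0.2, 0.3]
opening: 0.004
```

```bash
python3 - <<'E'
from h import *
o=get_obs();c=read_camera("wrist");save(c["image"],"w15.png");save(c["image"],"w15z.png",(220,130,340,240),5)
print(o["time"],o["eef_pos"],o["contact_force"])
for z in (.157,.145):
    print(z,[proj(c,[.592+a,-.0907+b,z],o).round(1).tolist() for a,b in [(.01,-.01),(-.01,-.01),(-.01,.01),(.01,.01)]])
E
python3 look.py 15
```

```text
23.45 [ 0.59179193 -0.1215897   0.24221001] [ 0.29612312 -0.17457743  0.25424121]
0.157 [[262.7, 239.5], [290.9, 238.5], [291.5, 264.6], [263.9, 265.5]]
0.145 [[263.2, 233.9], [290.2, 233.0], [290.8, 258.0], [264.4, 258.9]]
23.5 [ 0.5919 -0.1215  0.2422] [-0.6 -0.6  0.4]
hole [321.6 190.4] 0.1228 ang -90.5
hole [269.5 225. ] 0.1201 ang 150.8
```

View pics/w15z.png

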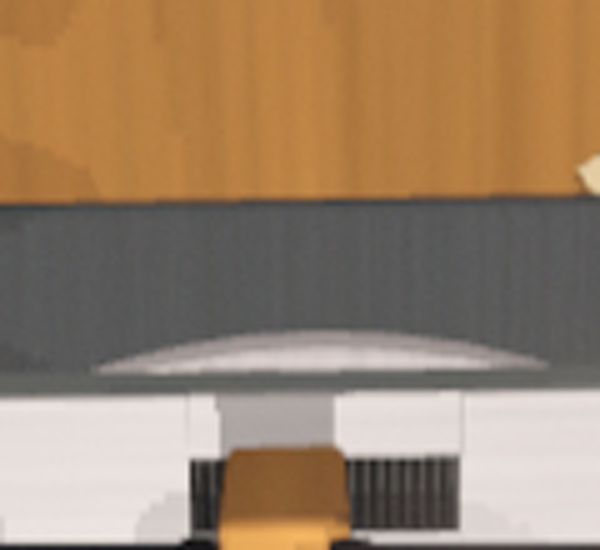

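The grip top edge is at row 234, against a predicted 233.5 for home and 239 for still standing. The table angle is steady and the lever is within about 0.04 rad of upright. I'm handing in.

```bash
python3 -c "
from bench import *
print(finish_job())"
```

```text
the job is handed in; nothing more can be done
None
```

The job is done and handed in at about 23.5 s. The carving is at its next station with the drop pin fully home.

- **Pin:** I took it from the block by its grip and dragged its nose along the bar under the brush. It found the bush about 6 mm to the world +x side of the slot's middle. It went through and stood on the turntable's rim at the expected height (1.4 N contact), and I let go.
- **Lever:** I pushed it to its − side with closed fingers at about 15 N. The table turned clockwise until the index hole came under the pin and the pin dropped. I then backed off and let the lever spring back.

Last checks:
- **Pin height:** The edge of the grip top showed at image row 234. A pin fully home was predicted at 233.5, and one still standing on the rim at 239. The side view also shows the grip down on the cover.
- **Table:** It is still, with the tracked hole at 150.7° and then 150.8°.
- **Lever:** It rests within about 0.04 rad of upright.
- **Arm:** It is clear of everything, with no contact force.

The top and wrist cameras disagreed by about 3 mm. I went by the wrist camera, and both the grasp and the slot confirmed it. I did not compare the loose tools' positions at the end, but I planned the moves clear of them and no unexpected contact showed.

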